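Fit the keyed roll spindle into the label unwinder's hub

TASK

To fit the label unwinder with its roll spindle, first lift off the empty cardboard core that was left standing on the unwinder's hub and stand it upright on the desk. Then take the blue-headed spindle from its stand, push its keyed end into the hub, turning it until the key slips into the keyway, and press it down against the ejector spring until its flange sits flush on the hub; keep it pressed there: the program finishes while the robot is still holding the spindle down (the hub's clamp screw is tightened next). Leave the two label rolls and the rubber stamp where they are.

Things in the scene. Friction and masses are not known exactly. Their poses are not given: they have to be found in the camera images.
- unwinder: label unwinder, fixed to the desk: white housing 47 mm high, turntable disc 150 mm across, dark hub 51 mm across with its top 84 mm above the desk. Origin on the hub's axis at desk height. In its own frame the housing reaches 128 mm to -x (black control strip), 88 mm to +x, 85 mm to each side; a thin guide roller 94 mm high stands at x 73, y 71 mm.
- hub_mouth (a point): centre of the hub's bore at the hub's flat top face, 84 mm above the desk; z up. Bore 22 mm across; a keyway 8 mm wide reaches 15.5 mm from the axis towards this frame's -x (a red line on the disc runs the same way). The frame turns with the turntable. The empty core stands on this face and hides the bore until it is removed.
- turntable (a joint): angle of the turntable with its hub, rad, positive anticlockwise from above (0: keyway towards the unwinder's -x). It stands still under less than about 0.5 N m.
- ejector (a joint): how far the brass spring ejector in the bore is pressed down, m. At 0 its top lies 16 mm below the hub's top face; 0.012 when the spindle is fully home. It pushes up with about 5 N at 0 and 11 N at 0.012, so a spindle that is let go rises 12 mm again.
- spindle: roll spindle, about 0.2 kg, 104 mm long, upright in its stand. Origin on its axis at the underside of its black flange (46 mm across, 5 mm thick); z up. Above: blue body 25 mm across, then the blue grip block. A red mark on top of the flange lies over the key, towards the spindle's -x. Seated when the flange lies on the hub's top face, key in the keyway.
- spindle_grip (a point): middle of the spindle's grip block, 61 mm above the flange's underside. The block is 30 mm high, 16 mm thick along the spindle's y (pinch across these flats) and 30 mm long along x.
- spindle_tip (a point): centre of the lower end of the spindle's steel shank, 28 mm below the flange's underside. Shank 20 mm across, end bevelled over 4 mm. The brass key, 6 mm wide, reaches 14 mm from the axis towards the spindle's -x; it runs from the flange down to 9 mm above the tip, so 9 mm of plain shank enters the bore first.
- spindle_stand: round grey stand for the spindle, fixed to the desk, 81 mm across (black foot 92 mm), 36 mm high, with an open round well 33 mm across and 31 mm deep. Origin at its centre on the desk. Behind it stands the fixed label printer, 286 mm high, its front at x = 0.61 from y = 0.14 to 0.48: keep the gripper clear of it.
- empty_core: empty brown cardboard core, upright tube 33 mm across, 70 mm high, 25 g, standing on the hub over the bore (treat as solid: not to be gripped inside). Origin at the centre of its lower end, z along its axis. It may be stood on any free part of the desk or of the adjoining desk to the right (level with it, from y = -0.20 on, x 0.46 and beyond; free in front of the stamp).
- roll_large: large white label roll lying flat on the desk behind the unwinder, 92 mm across, 60 mm high; origin at the centre of its underside. Leave alone.
- roll_small: small white label roll lying flat on the desk to the left, 72 mm across, 42 mm high; origin at the centre of its underside. Leave alone.
- stamp: wooden rubber stamp standing on the adjoining desk to the right, level with the desk,, foot 27 x 55 mm, 76 mm high; origin at the centre of its underside. Leave alone.
Mind the look-alikes: they are no part of the job. There is more than one size of the empty_core; the one meant has the size given above.

How it is judged:
By the outcome, as a careful person would: the job done as asked, in the order asked, and still so for the second after the job is handed in, while the arm keeps its last pose, push and grip.
It also fails if it takes over 64 s, if anything falls off the work surface, if the arm or the gripper's body presses on something with over 40 N, if the wrist force passes 120 N, or if a joint passes its speed limit or range.

ROBOT

A 6-joint arm with a two-finger parallel gripper is mounted at the origin on a cart in front of the work surface, level with it; the furniture and walls round the work are solid. World frame = base frame: x ahead of the robot, y to its left, z up, the work surface at z = 0. Lengths are in m, angles in rad, forces in N, time in s.
With the tool pointing down it reaches from about 0.375 to 0.825 m from the base axis. Payload 5.5 kg.
Tool frame: the origin (TCP) lies between the finger pads; the fingertips stand 8 mm ahead of it and the grasp point (between the pads) lies 11 mm behind it; z points along the fingers, y is the line along which they close (so a half turn about z gives the same grasp; the last joint's range is limited). The gripper opens to 85 mm and grips with 20 to 120 N. Pads are 22 mm wide; open, the fingers measure 114 mm over their backs; the gripper's body (76 mm by 85 mm) begins 54 mm behind the grasp point. The pads swing forward as they close: fully open they stand 13 mm farther back than shut.
Start: joints at [-1.316, 0.314, -0.047, 1.21, 0, 1.571], TCP at [0.151, -0.581, 0.239] pointing down, gripper open.
Joint ranges: [-2.67, 2.67], [-0.69, 1.73], [-1.03, 1.25], [-2.08, 2.16], [-1.42, 1.45], [-3.14, 3.14]. Speed limits (rad/s): [2.39, 2.39, 3.01, 3.14, 3.14, 3.14].

INTERFACE

Orientations are given as a 3x3 rotation matrix whose columns are the frame's x, y, z axes.
In Python, from cell import manip gives the robot as it stands.
- The arm moves only by the tool apply_moves, never from a script. Its argument "targets" is a list of rows, each a list of 7 numbers: the shift along the world's x, y, z in units of 20 cm (1.0 is 20 cm), then the turn, a rotation vector about the world's x, y, z in units of 2 pi rad (1.0 is 2 pi rad), then the closure, from 0 (fully open) to 1 (shut). In form: [[x, y, z, wx, wy, wz, grip], ...]. A call has 1 to 12 rows; each row shifts and turns the commanded pose from where the row before left it; what a row does not reach is not made up. A row lasts 1/10 s, in which the tool goes at most 50 mm and 8.59 degrees, less where a joint would pass 70% of its speed; a pose out of reach is approached as far as the arm can. A call with a number of a shift or a turn outside -1 to 1 is refused whole. A call with a gripper value outside its range is refused whole. The fingers move at their own pace and stop on an object; "force" is the grip in N (left out, the last holds). Time passes only in rows, so rows that do not move let the fingers close. It gives the time, the measured TCP pose, the force, the opening and the grip force at its end, in the units of the state.
- manip.read_state(): the state, without advancing time (a new reading comes with each control period).
- manip.read_camera(name): name is "scene" or "top" or "wrist"; returns the picture (420x560x3 uint8, red, green, blue); there is no depth.
- manip.camera_info(name): a dict with "K" (3x3 intrinsics, pixels), "extrinsics" (4x4, takes a point from world to camera coordinates). Camera axes: x right, y up, looking along -z (the intrinsics and any distortion apply to the point x, -y, -z); pixel columns grow to the right and rows downward; lengths in m; the calibration is good to about 2 mm. The wrist camera is an equidistant fisheye: a pixel r from the principal point sees the ray r / f radians off the axis. A picture is of the moment at which its call begins: read the wrist's pose just before it. camera_info takes no time and is no camera call; for the wrist camera it gives the pose at the moment of the call.
- manip.close_job(): hands the job in; it is judged then, once.
The state is a dict: "time_s": time; "q": joint angles; "qvel": joint speeds; "joint_torque": joint torques, N m; "position": TCP position; "tool_rot": TCP orientation; "ft_force": force on the tool from outside, world axes, zero at the start; "moment": the same for the moment, N m; "grip_width": finger opening in m; "grasp_force": force on a finger pad.
Only numpy, scipy, OpenCV 4.12 (cv2) and the standard library are available. Lean on these libraries where they do the work, as an engineer would, in place of code of your own. Each camera call takes 0.05 s, during which the arm holds its last target. There are 200 camera calls.

## Working session

There is one attempt and no reset: what is moved stays moved. The work goes in short steps, Python scripts to look and compute and a tool call to move; the robot and the scene stay as the last step left them, time stands still between calls to the robot, and variables do not carry over. Pictures are saved under pics/ and viewed, at most 10 in all, crops included, and the job is handed in when it is done.

Besides the shell and the picture viewer there is one more tool, called after ">>>" as a command line: name --pt "numbers of a row" for each row, then --argument value for the rest. apply_moves: Moves the arm, as the interface text tells. Shifts and turns lie within -1 to 1; 1 stands for 20 cm of shift or 2 pi rad of turn. Its arguments: {"type":"object","properties":{"targets":{"type":"array","items":{"type":"array","items":{"type":"number","minimum":-1,"maximum":1}}},"force":{"type":"number"}},"required":["targets"]}

```bash
ls; mkdir -p pics
python3 - <<'E'
from cell import manip
import cv2,numpy as np
for n in ("scene","top"):
    im=manip.read_camera(n); cv2.imwrite(f"pics/{n}0.png",im[:,:,::-1])
    c=manip.camera_info(n); print(n,np.round(c["K"],1).tolist(),np.round(c["extrinsics"],4).tolist(),[k for k in c])
s=manip.read_state();print({k:np.round(v,3).tolist() for k,v in s.items()})
c=manip.camera_info("wrist");print(np.round(c["K"],1).tolist(),np.round(c["extrinsics"],4).tolist(),{k:c[k] for k in c if k not in("K","extrinsics")})
E
```

```text
pics
scene [[441.0, 0.0, 283.8], [0.0, 441.0, 209.3], [0.0, 0.0, 1.0]] [[-0.778, -0.6281, 0.016, 0.5143], [0.3226, -0.3774, 0.868, -0.2146], [-0.5392, 0.6804, 0.4963, -0.9562], [0.0, 0.0, 0.0, 1.0]] ['K', 'extrinsics']
top [[424.4, 0.0, 277.9], [0.0, 424.4, 213.2], [0.0, 0.0, 1.0]] [[0.0116, -0.9999, -0.0044, 0.0892], [0.9917, 0.0109, 0.128, -0.5745], [-0.1279, -0.0058, 0.9918, -1.1591], [0.0, 0.0, 0.0, 1.0]] ['K', 'extrinsics']
{'time_s': 0.1, 'q': [-1.316, 0.314, -0.048, 1.21, -0.0, 1.571], 'qvel': [-0.001, -0.001, 0.002, 0.001, -0.0, -0.001], 'joint_torque': [0.0, -54.077, 34.054, 0.011, 0.0, -0.0], 'position': [0.151, -0.58, 0.238], 'tool_rot': [[0.968, 0.252, -0.0], [0.252, -0.968, 0.002], [-0.0, -0.002, -1.0]], 'ft_force': [-0.012, 0.137, 0.51], 'moment': [-0.02, -0.043, 0.036], 'grasp_force': 0.0, 'grip_width': 0.085}
[[325.2, 0.0, 279.6], [0.0, 325.2, 212.9], [0.0, 0.0, 1.0]] [[0.2513, -0.9679, -0.0013, -0.6005], [0.9196, 0.2392, -0.3116, 0.0416], [0.3019, 0.0771, 0.9502, -0.3818], [0.0, 0.0, 0.0, 1.0]] {}
```

View pics/scene0.png

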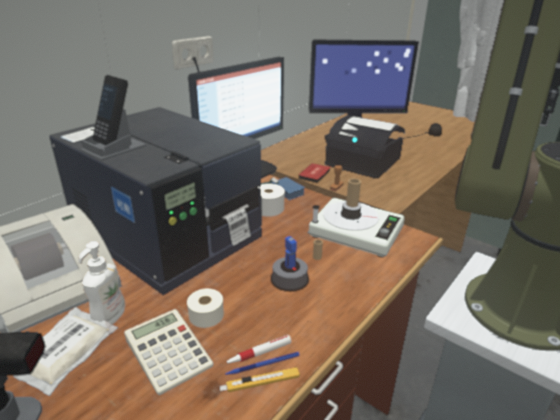

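View pics/top0.png

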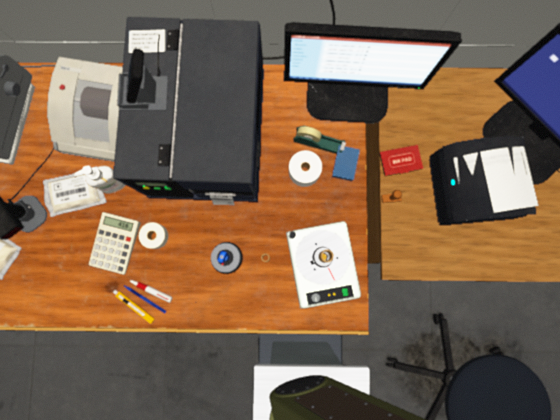

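The scene view shows the core on the hub at about (353,193), the spindle at (291,250) and a look-alike small core at (318,249). In the top view the hub is at about (322,257), the spindle at (226,257), the small core at (265,258) and the stamp at (396,195). I'll zoom in to measure them.

```bash
cat > h.py <<'E'
import numpy as np,cv2
from cell import manip
def ray(n,u,v,c=None):
    c=c or manip.camera_info(n); K=c["K"];E=np.array(c["extrinsics"])
    x,y=(u-K[0][2])/K[0][0],(v-K[1][2])/K[1][1]
    if n=="wrist":
        t=np.hypot(x,y); d=np.array([x*np.sinc(t/np.pi),-y*np.sinc(t/np.pi),-np.cos(t)])
    else: d=np.array([x,-y,-1.])
    R=E[:3,:3]; d=R.T@d; return -R.T@E[:3,3], d/np.linalg.norm(d)
def atz(r,z): o,d=r; return o+d*(z-o[2])/d[2]
def tri(rs):
    A=sum(np.eye(3)-np.outer(d,d) for o,d in rs); b=sum((np.eye(3)-np.outer(d,d))@o for o,d in rs)
    p=np.linalg.solve(A,b); return p,[np.linalg.norm(np.cross(p-o,d)) for o,d in rs]
def proj(n,p,c=None):
    c=c or manip.camera_info(n); K=c["K"];E=np.array(c["extrinsics"]); q=E[:3,:3]@p+E[:3,3]; q=q*[1,-1,-1]
    if n=="wrist":
        r=np.hypot(q[0],q[1]); t=np.arctan2(r,q[2]); q=np.array([q[0]/r*t,q[1]/r*t,1])
    return (K@(q/q[2]))[:2] if n!="wrist" else (np.array(K)@q)[:2]
E
python3 - <<'E'
import cv2,numpy as np
s=cv2.imread("pics/scene0.png");t=cv2.imread("pics/top0.png")
z=lambda im,u,v,w,h,k:cv2.resize(im[v:v+h,u:u+w],None,fx=k,fy=k,interpolation=cv2.INTER_CUBIC)
a=np.hstack([z(s,300,165,110,75,3.6364)[:272,:400],z(s,260,225,80,68,4)[:272,:320]])
b=np.hstack([z(t,285,215,80,100,4)[:,:320],z(t,200,235,100,100,4)[:,:400]])
a=a[:,:720];cv2.imwrite("pics/z1.png",np.vstack([a[:200+72],b[:320]]));print(a.shape,b.shape)
E
```

```text
(272, 720, 3) (400, 720, 3)
```

View pics/z1.png

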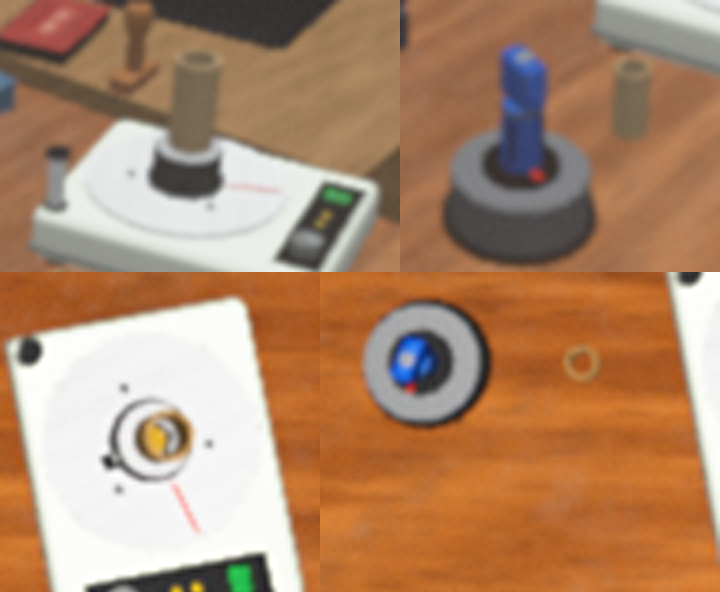

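Run:
```python
from h import *
np.set_printoptions(precision=4,suppress=True)
print("coretop",tri([ray("scene",355,180.7),ray("top",326.3,256.5)]))
print("hub",atz(ray("top",323,257),.084))
print("spintop",tri([ray("scene",290.5,239),ray("top",222.5,256.5)]))
print("stand",atz(ray("top",226.5,257.5),.036),atz(ray("scene",290.2,266),.036))
for n,u,v in(("redline",325+4,336.2-50),("l1",329,268),("l2",335,280.5)):print(n,atz(ray("top",u,v),.05))
print("redmark",[atz(ray("top",222.5,265),.01+z) for z in (.02,.03)],atz(ray("scene",294.5,269),.03))
print("stamp",atz(ray("top",396,195),.03),"roll",atz(ray("top",306,167),.06))
print("small core",tri([ray("scene",318,241.5),ray("top",265.3,257.8)]))
o,d=ray("wrist",280,213);s=manip.read_state();print("cam in tool",np.array(s["tool_rot"]).T@(o-s["position"]),np.array(s["tool_rot"]).T@d)
```

```text
coretop (array([ 0.4501, -0.0279,  0.1531]), [np.float64(0.00021323185926155758), np.float64(0.00021323185926143631)])
hub [ 0.4508 -0.0265  0.084 ]
spintop (array([0.4494, 0.2394, 0.1079]), [np.float64(0.001132900587411387), np.float64(0.001132900587411326)])
stand [0.4476 0.2373 0.036 ] [0.4473 0.2422 0.036 ]
redline [ 0.3727 -0.0461  0.05  ]
l1 [ 0.4219 -0.0463  0.05  ]
l2 [ 0.3882 -0.0625  0.05  ]
redmark [array([0.4268, 0.2486, 0.03  ]), array([0.4267, 0.2473, 0.04  ])] [0.4375 0.2385 0.03  ]
stamp [ 0.6303 -0.2401  0.03  ] roll [0.7019 0.0182 0.06  ]
small core (array([0.4484, 0.1292, 0.0452]), [np.float64(0.0006973883782468021), np.float64(0.0006973883782467634)])
cam in tool [ 0.0789  0.0014 -0.1365] [-0.312   0.0013  0.9501]
```

>>> apply_moves --pt "0.1075 0.1975 0.01 0 0 0 0" --pt "0.1075 0.1975 0.01 0 0 0 0" --pt "0.1075 0.1975 0.01 0 0 0 0" --pt "0.1075 0.1975 0.01 0 0 0 0" --pt "0.1075 0.1975 0.01 0 0 0 0" --pt "0.1075 0.1975 0.01 0 0 0 0" --pt "0.1075 0.1975 0.01 0 0 0 0" --pt "0.1075 0.1975 0.01 0 0 0 0" --pt "0.1075 0.1975 0.01 0 0 0 0" --pt "0.1075 0.1975 0.01 0 0 0 0" --pt "0.1075 0.1975 0.01 0 0 0 0" --pt "0 0 0 0 0 0 0"

```text
time_s: 1.3
position: [0.3896, -0.142, 0.2614]
tool_rot: [[0.966, 0.259, 0.001], [0.259, -0.966, 0.002], [0.001, -0.001, -1.0]]
ft_force: [-0.7, -0.9, -0.1]
grip_width: 0.0855
grasp_force: 0.0
```

```bash
cat > snap.py <<'E'
from h import *
import sys,pickle
def snap(tag):
    c=manip.camera_info("wrist"); im=manip.read_camera("wrist")[:,:,::-1]
    cv2.imwrite(f"pics/{tag}.png",im); pickle.dump(c,open(f"pics/{tag}.pkl","wb"))
snap(sys.argv[1])
E
python3 snap.py w1; python3 -c "
from cell import manip;print(manip.read_state()['q'])"
```

```text
[-3.54983354e-01 -4.63740967e-02 -4.13729003e-01  1.20366454e+00
  7.50031530e-05  2.52604758e+00]
```

View pics/w1.png

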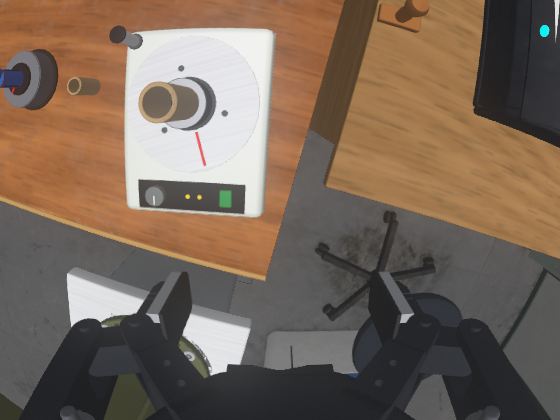

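w1 shows the core's top rim centred near (157,103), the hub at (192,103), the red line from (197,133) to (205,165), and the spindle at the far left. I'll check these against the two fixed cameras.

Run:
```python
from h import *
import pickle
np.set_printoptions(precision=4,suppress=True)
c=pickle.load(open("pics/w1.pkl","rb"))
r=ray("wrist",157,103,c)
print(tri([r,ray("top",326.3,256.5)]),tri([r,ray("scene",355,180.7)]),tri([r,ray("top",326.3,256.5),ray("scene",355,180.7)])[0])
# ellipse fit of the core's top rim (brown)
im=cv2.imread("pics/w1.png");hsv=cv2.cvtColor(im,cv2.COLOR_BGR2HSV)[80:125,130:180]
print("line",[atz(ray("wrist",u,v,c),.05) for u,v in((197,133),(205,165))],"hub ring",atz(ray("wrist",186,103,c),.084))
print(proj("wrist",np.array([.4505,-.027,.154]),c),proj("wrist",np.array([.4505,-.027,.084]),c))
```

```text
(array([ 0.4504, -0.028 ,  0.1513]), [np.float64(7.338992637042178e-05), np.float64(7.33899263703952e-05)]) (array([ 0.4504, -0.0286,  0.1528]), [np.float64(0.00016185529902584516), np.float64(0.00016185529902585795)]) [ 0.4503 -0.0283  0.1527]
line [array([ 0.421, -0.042,  0.05 ]), array([ 0.3885, -0.0585,  0.05  ])] hub ring [ 0.452  -0.0322  0.084 ]
[154.6457 102.7345] [180.7808 103.4621]
```

>>> apply_moves --pt "0.1 0.19 0 0 0 0 0" --pt "0.1 0.19 0 0 0 0 0" --pt "0.1 0.19 0 0 0 0 0" --pt "0 0 0 0 0 0 0"

```text
time_s: 1.75
position: [0.4492, -0.03, 0.2609]
tool_rot: [[0.967, 0.256, 0.0], [0.256, -0.967, 0.001], [0.001, -0.001, -1.0]]
ft_force: [-0.7, -0.3, 0.5]
grip_width: 0.0854
grasp_force: 0.0
```

```bash
python3 snap.py w2
```

```text
(no output)
```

View pics/w2.png

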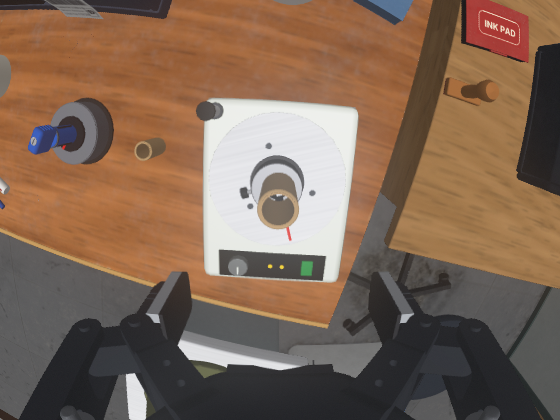

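w2 shows the core's top rim centred near (278,209), the hub ring near (276,183), and the spindle grip block at (43,138) with its stand near (80,131).

Run:
```python
from h import *
import pickle
np.set_printoptions(precision=4,suppress=True)
c=pickle.load(open("pics/w1.pkl","rb"));d=pickle.load(open("pics/w2.pkl","rb"))
print(tri([ray("wrist",157,103,c),ray("wrist",278,209,d)]))
print(tri([ray("wrist",157,103,c),ray("wrist",278,209,d),ray("top",326.3,256.5),ray("scene",355,180.7)]))
for x,y,z,n in((.4503,-.0283,.154,"core"),(.4503,-.0283,.084,"hub"),(.447,.239,.036,"stand")):print(n,proj("wrist",np.array([x,y,z]),d))
```

```text
(array([ 0.451 , -0.0292,  0.1538]), [np.float64(0.0004299089550423316), np.float64(0.00042990895504231054)])
(array([ 0.4506, -0.0287,  0.1526]), [np.float64(0.0001823274445631279), np.float64(0.0009292958599100938), np.float64(0.0008499518203741618), np.float64(0.0002806984900028479)])
core [276.3219 210.0509]
hub [277.0546 188.6819]
stand [ 73.485  133.6065]
```

>>> apply_moves --pt "0.007 0.006 -0.18 0 0 0 0" --pt "0 0 -0.18 0 0 0 0" --pt "0 0 -0.18 0 0 0 0.2" --pt "0 0 -0.14 0 0 0 0.3" --pt "0 0 -0.05 0 0 0 0.4" --pt "0 0 0 0 0 0 1" --pt "0 0 0 0 0 0 1" --pt "0 0 0 0 0 0 1" --pt "0 0 0 0 0 0 1" --pt "0 0 0 0 0 0 1" --force 25

```text
time_s: 2.8
position: [0.4498, -0.031, 0.1162]
tool_rot: [[0.968, 0.252, 0.002], [0.252, -0.968, -0.0], [0.002, 0.001, -1.0]]
ft_force: [-0.1, 0.9, -0.3]
grip_width: 0.0322
grasp_force: 27.7
```

>>> apply_moves --pt "0 0 0.1 0 0 0 1" --pt "0 0 0.15 0 0 0 1" --pt "0.058 -0.2 0.05 0 0 0 1" --pt "0.058 -0.2 0 0 0 0 1" --pt "0.058 -0.2 0 0 0 0 1" --pt "0.058 -0.2 0 0 0 0 1" --pt "0.058 -0.2 0 0 0 0 1" --pt "0.058 -0.2 0 0 0 0 1" --pt "0 0 -0.15 0 0 0 1" --pt "0 0 -0.2 0 0 0 1" --pt "0 0 -0.2 0 0 0 1" --pt "0 0 0 0 0 0 1"

```text
time_s: 4.0
position: [0.5147, -0.2688, 0.0604]
tool_rot: [[0.968, 0.252, -0.008], [0.252, -0.968, 0.004], [-0.007, -0.006, -1.0]]
ft_force: [-1.5, 0.8, -0.1]
grip_width: 0.0321
grasp_force: 27.7
```

```bash
python3 snap.py w3
```

```text
(no output)
```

View pics/w3.png

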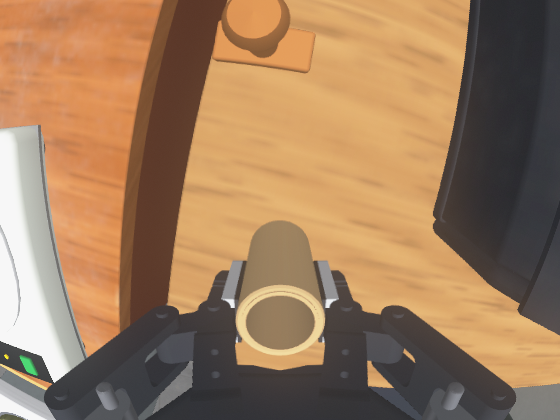

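w3 shows the core held upright, with free desk under and around it; the stamp is well away at (260,40).

>>> apply_moves --pt "0 0 -0.06 0 0 0 1" --pt "0 0 -0.04 0 0 0 1" --pt "0 0 -0.03 0 0 0 1" --pt "0 0 0 0 0 0 1"

```text
time_s: 4.45
position: [0.5187, -0.2708, 0.0392]
tool_rot: [[0.968, 0.252, -0.0], [0.252, -0.968, 0.0], [-0.0, -0.0, -1.0]]
ft_force: [-0.6, -0.7, -0.0]
grip_width: 0.0319
grasp_force: 27.7
```

>>> apply_moves --pt "0 0 -0.015 0 0 0 1" --pt "0 0 -0.01 0 0 0 1" --pt "0 0 -0.005 0 0 0 1" --pt "0 0 0 0 0 0 1"

```text
time_s: 4.85
position: [0.5187, -0.2709, 0.0333]
tool_rot: [[0.968, 0.252, -0.0], [0.252, -0.968, 0.0], [-0.0, -0.0, -1.0]]
ft_force: [-0.0, -1.0, 0.0]
grip_width: 0.0322
grasp_force: 27.7
```

>>> apply_moves --pt "0 0 -0.005 0 0 0 1" --pt "0 0 -0.003 0 0 0 1" --pt "0 0 0 0 0 0 1"

```text
time_s: 5.15
position: [0.5187, -0.2709, 0.0316]
tool_rot: [[0.968, 0.252, -0.0], [0.252, -0.968, 0.0], [-0.0, -0.0, -1.0]]
ft_force: [1.1, 0.0, -0.3]
grip_width: 0.0321
grasp_force: 27.7
```

>>> apply_moves --pt "0 0 -0.005 0 0 0 1" --pt "0 0 0 0 0 0 1" --pt "0 0 0 0 0 0 1"

```text
time_s: 5.45
position: [0.5188, -0.271, 0.0313]
tool_rot: [[0.968, 0.252, 0.0], [0.252, -0.968, -0.0], [0.0, 0.0, -1.0]]
ft_force: [-2.1, 0.8, 5.3]
grip_width: 0.0322
grasp_force: 28.1
```

>>> apply_moves --pt "0 0 0 0 0 0 0.5" --pt "0 0 0 0 0 0 0.2" --pt "0 0 0 0 0 0 0" --pt "0 0 0.1 0 0 0 0" --pt "0 0 0.2 0 0 0 0" --pt "0 0 0.24 0 0 0 0" --pt "0 0 0.24 0 0 0 0" --pt "0 0 0.24 0 0 0 0" --pt "-0.06 0.2 0.1 0 0 0.02 0" --pt "-0.06 0.2 0 0 0 0.022 0" --pt "-0.06 0.2 0 0 0 0.022 0" --pt "-0.06 0.2 0 0 0 0.022 0"

```text
time_s: 6.65
position: [0.4702, -0.1097, 0.2549]
tool_rot: [[0.697, 0.717, 0.001], [0.717, -0.697, 0.0], [0.001, 0.0, -1.0]]
ft_force: [0.4, -0.2, 0.7]
grip_width: 0.0851
grasp_force: 0.0
```

>>> apply_moves --pt "-0.06 0.2 0 0 0 0.022 0" --pt "-0.05 0.2 0 0 0 0.022 0" --pt "0 0 0 0 0 0.022 0" --pt "0 0 0 0 0 0.022 0" --pt "0 0 0 0 0 0 0" --pt "0 0 0 0 0 0 0"

```text
time_s: 7.25
position: [0.4487, -0.031, 0.2546]
tool_rot: [[0.224, 0.975, -0.0], [0.975, -0.224, -0.0], [-0.0, -0.0, -1.0]]
ft_force: [-0.9, 0.3, -0.8]
grip_width: 0.0854
grasp_force: 0.0
```

```bash
python3 snap.py w4
```

```text
(no output)
```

View pics/w4.png

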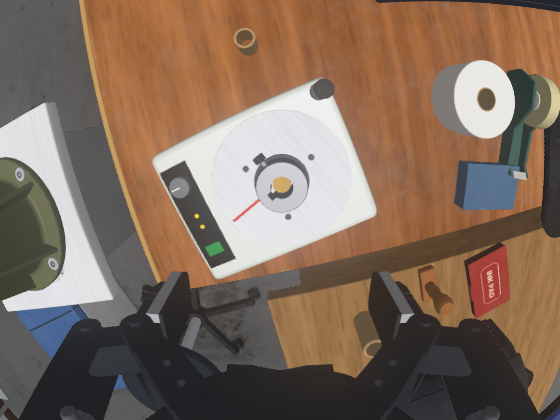

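w4 shows the open hub at about (282,183), with the ejector at (282,185), the keyway at (268,197), and the red line from (235,220) to (258,201). The moved core stands upright at (370,333).

>>> apply_moves --pt "0 0 0 0 0 0.022 0" --pt "0 0 0 0 0 0.022 0" --pt "0 0 0 0 0 0.022 0" --pt "0 0 0 0 0 0.022 0" --pt "0 0 0 0 0 0.022 0" --pt "0 0 0 0 0 0.022 0" --pt "0 0 0 0 0 0.022 0" --pt "0 0 0 0 0 0.022 0" --pt "0 0 0 0 0 0.022 0" --pt "0 0 0 0 0 0.022 0" --pt "0 0 0 0 0 0 0"

```text
time_s: 8.4
position: [0.4487, -0.0313, 0.2546]
tool_rot: [[-0.916, 0.402, -0.0], [0.402, 0.916, 0.0], [0.0, -0.0, -1.0]]
ft_force: [0.1, 0.5, -0.1]
grip_width: 0.0853
grasp_force: 0.0
```

```bash
python3 snap.py w5
```

>>> apply_moves --pt "0 0.2 0 0 0 0 0" --pt "0 0.22 0 0 0 0 0" --pt "0 0.22 0 0 0 0 0" --pt "0 0.22 0 0 0 0 0" --pt "0 0.22 0 0 0 0 0" --pt "0 0.2 0 0 0 0 0" --pt "0 0 0 0 0 0 0" --pt "0 0 0 0 0 0 0"

```text
time_s: 9.25
position: [0.4485, 0.2255, 0.2544]
tool_rot: [[-0.916, 0.401, -0.001], [0.401, 0.916, -0.001], [0.0, -0.001, -1.0]]
ft_force: [-0.6, 0.2, -0.1]
grip_width: 0.0859
grasp_force: 0.0
```

```bash
python3 snap.py w6
python3 - <<'E'
import cv2,numpy as np
z=lambda f,u,v,w,h,k:cv2.resize(cv2.imread(f)[v:v+h,u:u+w],(w*k,h*k),interpolation=cv2.INTER_CUBIC)
a=np.hstack([z("pics/w4.png",215,135,95,95,4),z("pics/w5.png",215,135,100,95,4)])
im=cv2.resize(cv2.imread("pics/w6.png")[60:260,140:420],(560*780//560,400*780//560)) if 0 else z("pics/w6.png",150,130,195,105,4)
cv2.imwrite("pics/z2.png",a); cv2.imwrite("pics/z3.png",np.vstack([a[:, :780][:330 if 0 else 380][:0] if 0 else cv2.resize(a,(0,0),fx=.5,fy=.5)[:, :390].repeat(1,0) if 0 else a[:,:780][:180+0][:0],im]) if 0 else im)
E
python3 -c "
import cv2,numpy as np
a=cv2.imread('pics/z2.png');b=cv2.imread('pics/w6.png')[80:280,150:410]
print(a.shape)
c=np.full((600,800,3),0,np.uint8);c[:360,:780]=a[:360];c[360:600,:312]=cv2.resize(b,(312,240));
cv2.imwrite('pics/z4.png',c)"
```

```text
(380, 780, 3)
```

View pics/z4.png

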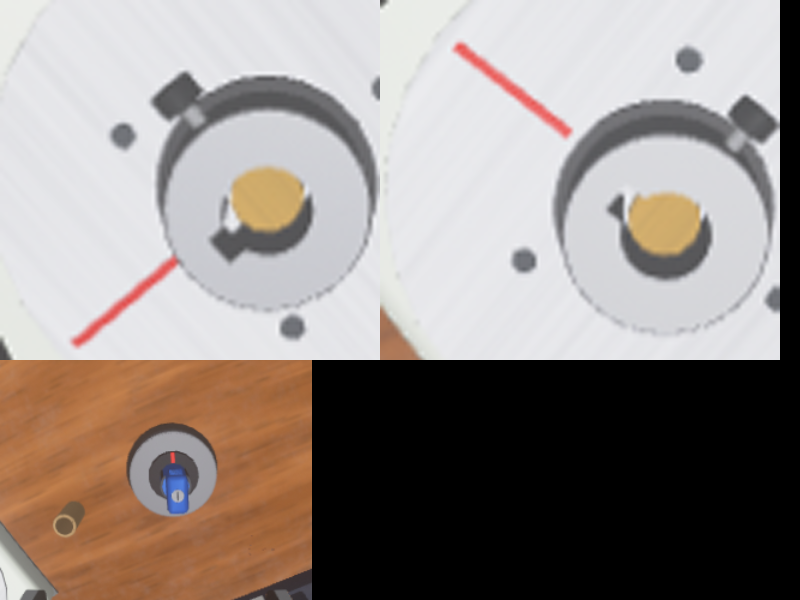

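z4: the top face of the hub is centred at crop (268,209) in w4 and at (286,233) in w5, with the red line clear in both. In w6 the spindle stands in its stand with the flange on the stand's top and the red mark towards the camera. I'll fit models to the silhouettes numerically.

```bash
cat > fit.py <<'E'
from h import *
import pickle
from scipy.optimize import minimize
from scipy.spatial.transform import Rotation as Rn
np.set_printoptions(precision=4,suppress=True)
L=lambda t:(pickle.load(open(f"pics/{t}.pkl","rb")),cv2.imread(f"pics/{t}.png"))
W={t:("wrist",)+L(t) for t in("w2","w4","w5","w6")}
for n in("scene","top"):W[n]=(n,manip.camera_info(n),cv2.imread(f"pics/{n}0.png"))
a=np.linspace(0,2*np.pi,40)[:-1]
circ=lambda r,z:np.c_[r*np.cos(a),r*np.sin(a),0*a+z]
blk=np.array([[x,y,z] for x in(-.015,.015) for y in(-.008,.008) for z in(.046,.076)])
body=np.r_[circ(.0125,.005),circ(.0125,.046)]
def render(v,parts,box,T,t):
    n,c,_=W[v];u0,v0,w,h=box;S=4;m=np.zeros((h*S,w*S),np.uint8)
    for p in parts:
        q=np.array([proj(n,T@x+t,c) for x in p]);q=cv2.convexHull(((q-[u0,v0]+.5)*S*16-8).astype(np.int32))
        cv2.fillConvexPoly(m,q,255,shift=4)
    return cv2.resize(m,(w,h),interpolation=cv2.INTER_AREA)/255.
def bluemask(v,g):
    n,c,im=W[v];q=proj(n,np.array(g),c).astype(int);r=45 if n=="wrist" else 22
    u0,v0=max(q[0]-r,0),max(q[1]-r,0);b=im[v0:q[1]+r,u0:q[0]+r].astype(float)
    m=np.clip((b[:,:,0]-b[:,:,2]-20)/50,0,1);return (u0,v0,m.shape[1],m.shape[0]),m
if __name__=="__main__":
    views=["w2","w6","scene","top"];D={v:bluemask(v,[.448,.238,.08]) for v in views}
    def cost(p,vs):
        T=Rn.from_rotvec([p[4]/50,p[5]/50,0]).as_matrix()@Rn.from_euler("z",p[3]/10).as_matrix();t=np.array(p[:3])/1000
        return sum(((render(v,[blk,body],D[v][0],T,t)-D[v][1])**2).sum() for v in vs)
    for vs in (views,["w6","w2"],["w6","scene","top"]):
        r=minimize(cost,[448,238,36,-4,0,0],args=(vs,),method="Nelder-Mead",options=dict(initial_simplex=np.array([448,238,36,-4,0,0])+np.r_[np.zeros((1,6)),np.diag([4,4,3,1.,1,1])],maxiter=500,xatol=.02,fatol=.1))
        print(vs,r.x[:3],"yaw deg",np.degrees(r.x[3]/10),"tilt",np.degrees(r.x[4:]/50),r.fun,[D[v][1].sum() for v in vs])
    for t,(u,v) in dict(w4=(281.7,186.9),w5=(286.2,192.9)).items():print("hub",t,atz(ray("wrist",u,v,W[t][1]),.084))
    o=lambda t,x,y:ray("wrist",215+x/4-.4,135+y/4-.4,W[t][1])
    print("hub tri",tri([o("w4",268.5,209),o("w5",286.5,233)]))
    for t,A,B in(("w4",(75,345),(176,262)),("w5",(77,46),(190,133))):
        for z in(.05,.056):
            p,q=atz(o(t,*A),z),atz(o(t,*B),z);print(t,z,p,q,np.degrees(np.arctan2(*(q-p)[[1,0]])))
    print("line tri",tri([o("w4",75,345),o("w5",77,46)])[0],tri([o("w4",176,262),o("w5",190,133)])[0])
E
python3 fit.py
```

```text
['w2', 'w6', 'scene', 'top'] [449.922  243.2392  34.2682] yaw deg -26.730213084195153 tilt [ 0.9307 -2.3018] 759.2072055363323 [np.float64(549.1199999999999), np.float64(617.72), np.float64(184.7), np.float64(99.34)]
['w6', 'w2'] [449.4639 243.4932  34.3118] yaw deg -24.330637965118314 tilt [ 1.0259 -2.074 ] 618.887781622453 [np.float64(617.72), np.float64(549.1199999999999)]
['w6', 'scene', 'top'] [452.8784 241.5454  31.7401] yaw deg -17.87309425646806 tilt [ 0.4544 -4.4683] 318.13315340253746 [np.float64(617.72), np.float64(184.7), np.float64(99.34)]
hub w4 [ 0.4513 -0.0274  0.084 ]
hub w5 [ 0.4508 -0.0272  0.084 ]
hub tri (array([ 0.4512, -0.0275,  0.0828]), [np.float64(0.00022970429634933882), np.float64(0.0002297042963493571)])
w4 0.05 [ 0.3882 -0.0612  0.05  ] [ 0.4218 -0.0442  0.05  ] 26.81372835181723
w4 0.056 [ 0.3896 -0.0593  0.056 ] [ 0.4226 -0.0426  0.056 ] 26.813728351817204
w5 0.05 [ 0.3899 -0.0602  0.05  ] [ 0.4235 -0.0426  0.05  ] 27.598199582287897
w5 0.056 [ 0.3896 -0.0591  0.056 ] [ 0.4227 -0.0418  0.056 ] 27.598199582287904
line tri [ 0.3896 -0.0591  0.0564] [ 0.4226 -0.0419  0.0575]
```

Run:
```python
from fit import *
D={v:bluemask(v,[.448,.24,.08]) for v in("w6","w2")}
out=[]
T=Rn.from_euler("z",-24,degrees=True).as_matrix();t=np.array([.449,.241,.036])
for v in D:
    (u0,v0,w,h),m=D[v];im=W[v][2][v0:v0+h,u0:u0+w];k=4
    a=cv2.resize(im,None,fx=k,fy=k,interpolation=cv2.INTER_CUBIC);b=a.copy()
    for p in(blk,body,circ(.023,.005),circ(.0405,0)):
        q=np.array([proj(W[v][0],T@x+t,W[v][1]) for x in p]);q=cv2.convexHull(((q-[u0,v0]+.5)*k).astype(np.int32));cv2.polylines(b,[q],True,(0,255,255))
    if a.shape[1]<360:a,b=[cv2.copyMakeBorder(x,0,0,0,360-x.shape[1],0) for x in(a,b)]
    out.append(np.hstack([a,b]));print(v,u0,v0,w,h)
cv2.imwrite("pics/z5.png",cv2.resize(np.vstack(out),(600,600)))
```

```text
w6 249 140 90 90
w2 7 91 90 90
```

View pics/z5.png

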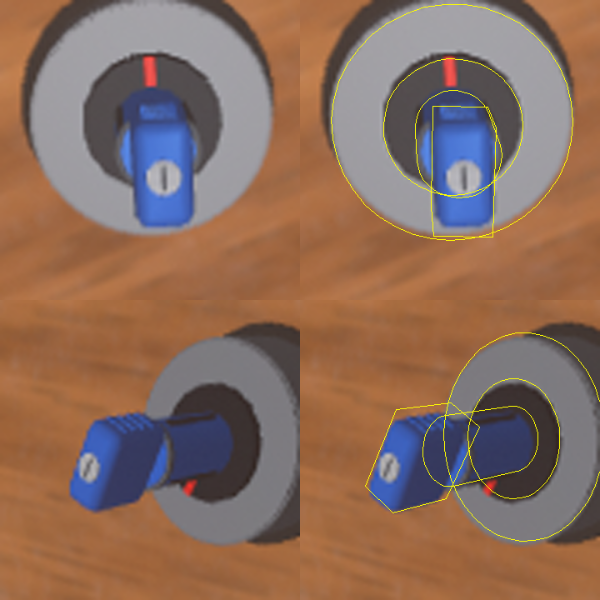

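z5 (left raw, right with the model at (0.449, 0.241), yaw -24° drawn over) shows the model close to the spindle, within about 2 px. I'll refine using the flange, the red mark and the screw at the top of the block.

Run:
```python
from fit import *
from scipy.optimize import least_squares
# z5 px -> image px: w6 off (249,140), w2 off (7,91), 90px over 300
P=lambda v,x,y:(v,np.array([x,y])*.3-.5+{"w6":[249,140],"w2":[7,91-90]}[v])
red={}
for v in("w6","w2"):
    b=W[v][2].astype(int);m=((b[:,:,2]-b[:,:,0]>90)&(b[:,:,2]-b[:,:,1]>90)).astype(np.uint8)
    n,l,s,c=cv2.connectedComponentsWithStats(m);g=proj("wrist",np.array([.43,.248,.041]),W[v][1])
    k=[i for i in range(1,n) if np.hypot(*(c[i]-g))<15];red[v]=[(s[i,4],c[i]) for i in k];print(v,red[v])
mark=[("w6",max(red["w6"],key=lambda a:a[0])[1])]
fl=[P("w6",151.5,119),P("w2",216.5,442)]           # flange top centre
scr=[P("w6",163,178),P("w2",89,467)]               # screw on top
def res(p,full=False):
    x,y,yaw,zt=p;t=np.array([x,y,.036]);T=Rn.from_euler("z",yaw).as_matrix();e=[]
    for v,q in fl:
        e.append(np.mean([proj("wrist",T@k+t,W[v][1]) for k in circ(.023,.005)],0)-q)
    for v,q in scr:e.append(proj("wrist",t+[0,0,zt],W[v][1])-q)
    for v,q in mark:
        d=proj("wrist",T@np.array([-.018,0,.005])+t,W[v][1])-q;e.append(d*[1,.3])
    return np.ravel(e)
r=least_squares(res,[.448,.241,-.42,.076]);print(r.x,np.degrees(r.x[2]),np.round(res(r.x).reshape(-1,2),2))
for f in (fl,scr):print(tri([ray("wrist",*q,W[v][1]) for v,q in f]))
# block edges in w6: silhouette left/right columns of the bright top/front face
b=W["w6"][2].astype(int);m=(b[:,:,0]-b[:,:,2]>40)
for v in range(176,208,4):
    c=np.where(m[v,270:330])[0]+270;print(v,c.min(),c.max(),end="; ")
T=Rn.from_euler("z",r.x[2]).as_matrix();t=np.array([r.x[0],r.x[1],.036])
print([proj("wrist",T@k+t,W["w6"][1]).round(1) for k in blk if k[2]>.07])
```

```text
w6 [(np.int32(29), array([293.5517, 160.9655]))]
w2 [(np.int32(11), array([ 63.3636, 146.9091]))]
[ 0.4471  0.2411 -0.3775  0.0781] -21.6300297405483 [[-0.01  0.98]
 [-1.08  0.55]
 [ 0.01  0.17]
 [ 0.18  0.44]
 [-0.   -0.26]]
(array([0.4471, 0.2416, 0.037 ]), [np.float64(0.00031588521552102286), np.float64(0.0003158852155209469)])
(array([0.4473, 0.2413, 0.114 ]), [np.float64(0.0003164033094690878), np.float64(0.0003164033094690915)])
176 288 304; 180 286 305; 184 285 307; 188 286 306; 192 288 306; 196 289 306; 200 290 306; 204 290 306; [array([287.8, 176.2]), array([306. , 175.6]), array([288.7, 208.9]), array([306.5, 208.3])]
```

>>> apply_moves --pt "-0.006 0.079 0 0 0 0.002 0" --pt "0 0 -0.16 0 0 0 0" --pt "0 0 -0.18 0 0 0 0" --pt "0 0 -0.18 0 0 0 0.2" --pt "0 0 -0.18 0 0 0 0.3" --pt "0 0 -0.1 0 0 0 0.4" --pt "0 0 -0.042 0 0 0 0.5" --pt "0 0 0 0 0 0 0.6" --pt "0 0 0 0 0 0 0.6" --force 30

```text
time_s: 10.2
position: [0.4484, 0.2411, 0.0874]
tool_rot: [[-0.921, 0.389, 0.001], [0.389, 0.921, 0.001], [-0.001, 0.001, -1.0]]
ft_force: [0.2, -0.1, 0.5]
grip_width: 0.034
grasp_force: 0.0
```

>>> apply_moves --pt "-0.006 0 -0.007 0 0 0 0.7" --pt "0 0 0 0 0 0 1" --pt "0 0 0 0 0 0 1" --pt "0 0 0 0 0 0 1" --pt "0 0 0 0 0 0 1" --pt "0 0 0 0 0 0 1"

```text
time_s: 10.8
position: [0.4478, 0.242, 0.0864]
tool_rot: [[-0.922, 0.388, 0.003], [0.388, 0.922, 0.002], [-0.002, 0.003, -1.0]]
ft_force: [1.7, 1.6, 6.6]
grip_width: 0.0207
grasp_force: 29.6
```

>>> apply_moves --pt "0 0 0 0 0 0 1" --pt "0 0 0 0 0 0 1" --pt "0 0 0 0 0 0 1" --force 90

```text
time_s: 11.1
position: [0.448, 0.2421, 0.0867]
tool_rot: [[-0.922, 0.388, 0.003], [0.388, 0.922, 0.002], [-0.002, 0.004, -1.0]]
ft_force: [0.5, 1.5, 9.2]
grip_width: 0.0175
grasp_force: 88.0
```

>>> apply_moves --pt "0 0 0.05 0 0 0 1" --pt "0 0 0.1 0 0 0 1" --pt "0 0 0.15 0 0 0 1" --pt "0 0 0.2 0 0 0 1" --pt "0 0 0.1 0 0 0 1" --pt "0 0 0 0 0 0 1" --pt "0 0 0 0 0 0 1"

```text
time_s: 11.8
position: [0.4459, 0.2406, 0.2045]
tool_rot: [[-0.922, 0.388, -0.0], [0.388, 0.922, -0.0], [0.0, -0.001, -1.0]]
ft_force: [0.0, 0.2, -1.8]
grip_width: 0.0173
grasp_force: 88.4
```

```bash
python3 snap.py w7
python3 - <<'E'
from h import *
import pickle
c=pickle.load(open("pics/w7.pkl","rb"));s=manip.read_state();R=np.array(s["tool_rot"]);p=np.array(s["position"])
print(np.round(s["q"],2),np.round(s["moment"],2),s["ft_force"],s["grip_width"])
im=cv2.imread("pics/w7.png")
# model: spindle origin 61mm below the grasp point (11mm behind TCP)
O=p-R[:,2]*.011+R[:,2]*.061
b=im.astype(int);m=((b[:,:,2]-b[:,:,0]>80)&(b[:,:,2]-b[:,:,1]>80)).astype(np.uint8)
print("pred mark",proj("wrist",O+R[:,0]*.018-R[:,2]*.005,c),"pred screw",proj("wrist",O-R[:,2]*.076,c))
n,l,st,ce=cv2.connectedComponentsWithStats(m);print([(st[i,4],ce[i].round(1)) for i in range(1,n) if st[i,4]>4])
cv2.imwrite("pics/z7.png",cv2.resize(im[180:400,180:380],None,fx=2.7,fy=2.7,interpolation=cv2.INTER_CUBIC))
E
```

```text
[ 0.49  0.16 -0.33  1.09 -0.    0.89] [-0.   -0.    0.04] [-0.32813486 -0.64297867 -2.74128172] 0.016889139101007512
pred mark [281.67662794 215.51045121] pred screw [282.73270243 311.44459831]
[(np.int32(62), array([399. ,  30.3])), (np.int32(299), array([455.1,  42.9])), (np.int32(86), array([517.4, 143.8])), (np.int32(97), array([279.3, 217.5])), (np.int32(45), array([ 46.2, 262.4]))]
```

Run:
```python
from fit import *
c=pickle.load(open("pics/w7.pkl","rb"));im=cv2.imread("pics/w7.png");W["w7"]=("wrist",c,im)
b=im.astype(int)
blue=(b[:,:,0]-b[:,:,2]>40)
red=((b[:,:,2]-b[:,:,0]>80)&(b[:,:,2]-b[:,:,1]>80))
for v in range(206,336,4):
    x=np.where(blue[v,250:315])[0]+250;r=np.where(red[v,250:315])[0]+250
    d=np.where(b[v,240:325].max(1)<75)[0]+240
    g=np.where((b[v,265:300].min(1)>110)&(np.ptp(b[v,265:300],axis=1)<40))[0]+265
    f=lambda a:(a.min(),a.max(),len(a)) if len(a) else None
    print(v,"blue",f(x),"red",f(r),"dark",f(d),"grey",f(g))
s=manip.read_state();R=np.array(s["tool_rot"]);p=np.array(s["position"]);O=p+R[:,2]*.05
T=np.c_[-R[:,0],R[:,1],-R[:,2]]
for n,q in(("flange",circ(.023,.005)),("body",circ(.0125,.005)),("blk",blk),("ctr",np.zeros((1,3)))):
    q=np.array([proj("wrist",T@k+O,c) for k in q]);print(n,q.min(0),q.max(0))
q=[proj("wrist",T@k+O,c).round(1) for k in blk];print(q)
```

```text
206 blue None red None dark (np.int64(273), np.int64(293), 21) grey (np.int64(265), np.int64(299), 11)
210 blue None red (np.int64(278), np.int64(281), 4) dark (np.int64(268), np.int64(294), 20) grey (np.int64(265), np.int64(299), 3)
214 blue None red (np.int64(276), np.int64(282), 7) dark (np.int64(259), np.int64(302), 34) grey None
218 blue None red (np.int64(277), np.int64(282), 6) dark (np.int64(255), np.int64(307), 44) grey None
222 blue None red (np.int64(277), np.int64(282), 6) dark (np.int64(251), np.int64(311), 53) grey None
226 blue None red None dark (np.int64(249), np.int64(313), 59) grey None
230 blue (np.int64(269), np.int64(291), 23) red None dark (np.int64(247), np.int64(315), 44) grey None
234 blue (np.int64(266), np.int64(296), 31) red None dark (np.int64(246), np.int64(316), 38) grey None
238 blue (np.int64(264), np.int64(296), 33) red None dark (np.int64(245), np.int64(317), 40) grey None
242 blue (np.int64(264), np.int64(296), 33) red None dark (np.int64(245), np.int64(317), 39) grey None
246 blue (np.int64(263), np.int64(296), 34) red None dark (np.int64(245), n
[... 2106 characters left out ...]
4(272), np.int64(283), 12)
326 blue (np.int64(261), np.int64(297), 37) red None dark (np.int64(240), np.int64(324), 44) grey None
330 blue (np.int64(262), np.int64(296), 35) red None dark (np.int64(240), np.int64(324), 47) grey None
334 blue (np.int64(264), np.int64(295), 32) red None dark (np.int64(240), np.int64(324), 44) grey None
flange [244.0636 207.5523] [319.1525 276.2965]
body [261.1747 224.3029] [302.0798 261.7098]
blk [262.5062 248.9082] [303.2169 338.6103]
ctr [281.5818 240.2502] [281.5818 240.2502]
[array([265.5, 249. ]), array([262.5, 280.5]), array([299. , 248.9]), array([303.2, 280.4]), array([266.6, 301.4]), array([264.3, 338.6]), array([297.6, 301.3]), array([300.8, 338.5])]
```

The mark, screw and block edges in w7 all show the spindle held about 2.8° anticlockwise from the pads and otherwise upright. I'll carry it to above the hub with the tool at a yaw of about 205.5°.

>>> apply_moves --pt "0 -0.14 0 0 0 0.0192 1" --pt "0.005 -0.2 0 0 0 0.0192 1" --pt "0.005 -0.2 0 0 0 0.0192 1" --pt "0.005 -0.2 0 0 0 0.0192 1" --pt "0.005 -0.2 0 0 0 0.0192 1" --pt "0.005 -0.2 0 0 0 0.0192 1" --pt "0 -0.2 0 0 0 0.019 1" --pt "0 0 0 0 0 0 1" --pt "0 0 0 0 0 0 1" --pt "0 0 0 0 0 0 1"

```text
time_s: 12.85
position: [0.4505, -0.0264, 0.2038]
tool_rot: [[-0.903, -0.43, -0.002], [-0.43, 0.903, 0.001], [0.002, 0.001, -1.0]]
ft_force: [0.7, 0.5, -1.6]
grip_width: 0.0172
grasp_force: 88.6
```

Run:
```python
from h import *
s=manip.read_state();R=np.array(s["tool_rot"]);p=np.array(s["position"])
print(p.round(4),np.degrees(np.arctan2(R[1,0],R[0,0]))%360,np.round(s["q"],2),s["ft_force"],s["grip_width"],"move units",((np.array([.451,-.028,.17])-p)/.2).round(4))
```

```text
[ 0.4505 -0.0264  0.2038] 205.44767160976627 [-0.06  0.06 -0.44  1.07  0.   -0.5 ] [ 0.68851544  0.51468562 -1.57005491] 0.01718101988602557 move units [ 0.0025 -0.0078 -0.1691]
```

>>> apply_moves --pt "0.002 -0.008 -0.08 0 0 0 1" --pt "0 0 -0.08 0 0 0 1" --pt "0 0 0 0 0 0 1" --pt "0 0 -0.02 0 0 0 1" --pt "0 0 -0.02 0 0 0 1" --pt "0 0 0 0 0 0 1"

```text
time_s: 13.45
position: [0.4518, -0.0284, 0.1649]
tool_rot: [[-0.903, -0.43, -0.0], [-0.43, 0.903, 0.0], [-0.0, 0.0, -1.0]]
ft_force: [-0.0, 1.0, -1.3]
grip_width: 0.0172
grasp_force: 88.6
```

>>> apply_moves --pt "-0.002 0 -0.015 0 0 0 1" --pt "0 0 -0.015 0 0 0 1" --pt "0 0 0 0 0 0 1"

```text
time_s: 13.75
position: [0.4513, -0.0286, 0.1587]
tool_rot: [[-0.903, -0.43, -0.0], [-0.43, 0.903, 0.0], [-0.0, 0.0, -1.0]]
ft_force: [0.3, 0.5, -0.4]
grip_width: 0.0173
grasp_force: 88.8
```

>>> apply_moves --pt "0 0 -0.01 0 0 0 1" --pt "0 0 -0.01 0 0 0 1" --pt "0 0 0 0 0 0 1"

```text
time_s: 14.05
position: [0.4513, -0.0286, 0.1547]
tool_rot: [[-0.903, -0.43, -0.0], [-0.43, 0.903, 0.0], [0.0, 0.0, -1.0]]
ft_force: [0.6, 0.7, -2.7]
grip_width: 0.0173
grasp_force: 88.8
```

>>> apply_moves --pt "0 0 -0.01 0 0 0 1" --pt "0 0 -0.01 0 0 0 1" --pt "0 0 0 0 0 0 1"

```text
time_s: 14.35
position: [0.4511, -0.0286, 0.1506]
tool_rot: [[-0.903, -0.43, -0.0], [-0.43, 0.903, 0.0], [0.0, 0.0, -1.0]]
ft_force: [0.1, 1.9, -3.1]
grip_width: 0.0175
grasp_force: 88.9
```

>>> apply_moves --pt "0 0 -0.012 0 0 0 1" --pt "0 0 -0.012 0 0 0 1" --pt "0 0 0 0 0 0 1"

```text
time_s: 14.65
position: [0.4514, -0.0286, 0.1461]
tool_rot: [[-0.903, -0.43, 0.0], [-0.43, 0.903, 0.0], [-0.0, 0.0, -1.0]]
ft_force: [0.8, 2.0, 1.6]
grip_width: 0.0178
grasp_force: 89.9
```

>>> apply_moves --pt "0 0 -0.015 0 0 0 1" --pt "0 0 -0.015 0 0 0 1" --pt "0 0 0 0 0 0 1"

```text
time_s: 14.95
position: [0.452, -0.0284, 0.1407]
tool_rot: [[-0.903, -0.43, 0.001], [-0.43, 0.903, 0.001], [-0.002, 0.0, -1.0]]
ft_force: [-0.8, 3.2, 5.8]
grip_width: 0.0173
grasp_force: 90.6
```

>>> apply_moves --pt "0 0 -0.01 0 0 0 1" --pt "0 0 0 0 0 0 1"

```text
time_s: 15.15
position: [0.4523, -0.0282, 0.1391]
tool_rot: [[-0.903, -0.43, 0.002], [-0.43, 0.903, 0.001], [-0.003, 0.0, -1.0]]
ft_force: [-0.8, 4.4, 7.6]
grip_width: 0.0173
grasp_force: 91.2
```

>>> apply_moves --pt "0 0.002 -0.01 0 0 0 1" --pt "0 0 -0.01 0 0 0 1" --pt "0 0 0 0 0 0 1"

```text
time_s: 15.45
position: [0.4527, -0.0278, 0.1355]
tool_rot: [[-0.903, -0.43, 0.003], [-0.43, 0.903, 0.001], [-0.003, -0.0, -1.0]]
ft_force: [-1.2, 4.8, 9.7]
grip_width: 0.0172
grasp_force: 91.4
```

>>> apply_moves --pt "0 0 -0.01 0 0 0 1" --pt "0 0 0 0 0 0 1"

```text
time_s: 15.65
position: [0.4531, -0.0276, 0.1347]
tool_rot: [[-0.903, -0.43, 0.004], [-0.43, 0.903, 0.002], [-0.004, -0.0, -1.0]]
ft_force: [-5.2, 5.7, 22.2]
grip_width: 0.0173
grasp_force: 93.5
```

>>> apply_moves --pt "-0.002 0 -0.005 0 0 0 1" --pt "0 0 0 0 0 0 1" --pt "0 0 0 0 0 0 1"

```text
time_s: 15.95
position: [0.4531, -0.0275, 0.1346]
tool_rot: [[-0.903, -0.43, 0.005], [-0.43, 0.903, 0.002], [-0.006, -0.001, -1.0]]
ft_force: [-6.7, 5.4, 29.0]
grip_width: 0.0174
grasp_force: 94.7
```

```bash
python3 snap.py w8
python3 - <<'E'
from h import *
z=lambda im,u,v,w,h,k:cv2.resize(im[v:v+h,u:u+w],(w*k,h*k),interpolation=cv2.INTER_CUBIC)
s=manip.read_camera("scene")[:,:,::-1];cv2.imwrite("pics/s8.png",s)
w=cv2.imread("pics/w8.png")
o=np.zeros((600,800,3),np.uint8);o[:420,:400]=z(w,180,120,200,210,2);o[:400,400:800]=z(s,310,155,100,100,4)
t=manip.read_camera("top")[:,:,::-1];o[400:600,400:800]=z(t,270,180,100,50,4)if 0 else z(t,290,150,200,100,2)
cv2.imwrite("pics/z8.png",o)
st=manip.read_state();print(st["position"],st["ft_force"],st["moment"],st["time_s"])
E
```

```text
[ 0.45313026 -0.02755775  0.13455956] [-6.91120045  6.28034096 29.21694031] [ 1.26133101  1.42664218 -0.14079363] 16.1
```

View pics/z8.png

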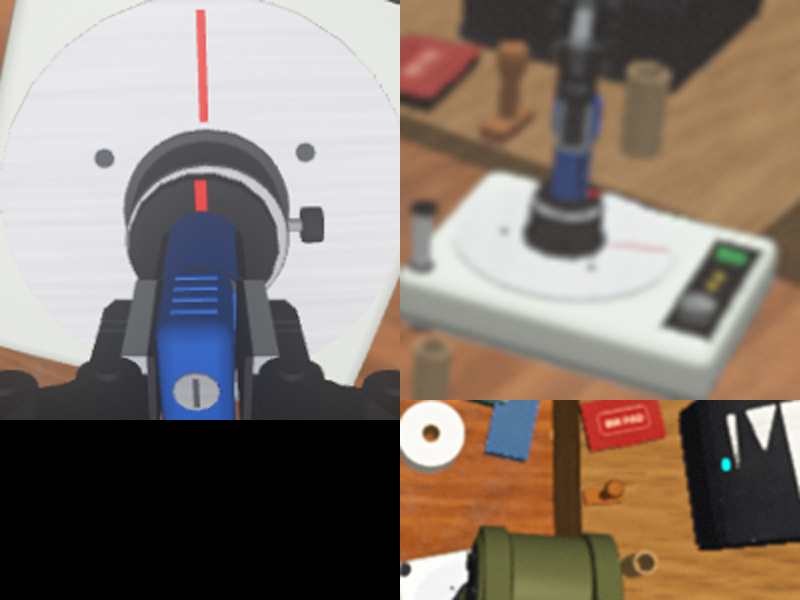

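z8 shows the key mark in line with the red line, the flange down on the hub with a thin light rim round it, and the core standing on the side desk with the stamp undisturbed. The force rose sharply at the stop (22 to 29 N). TCP z is 0.0479 above its height when I gripped the spindle in the stand, and the two rests are 0.048 apart, so it is seated. I'll ease the sideways load.

>>> apply_moves --pt "-0.004 0.003 0 0 0 0 1" --pt "-0.003 0.002 0 0 0 0 1" --pt "0 0 0 0 0 0 1" --pt "0 0 0 0 0 0 1"

```text
time_s: 16.5
position: [0.4529, -0.0274, 0.1346]
tool_rot: [[-0.903, -0.43, 0.007], [-0.43, 0.903, -0.0], [-0.007, -0.003, -1.0]]
ft_force: [-3.4, 2.5, 24.8]
grip_width: 0.0172
grasp_force: 93.8
```

>>> apply_moves --pt "-0.001 0.001 -0.003 0 0 0 1" --pt "0 0 0 0 0 0 1" --pt "0 0 0 0 0 0 1" --pt "0 0 0 0 0 0 1" --pt "0 0 0 0 0 0 1"

```text
time_s: 17.0
position: [0.4529, -0.0272, 0.1344]
tool_rot: [[-0.903, -0.43, 0.008], [-0.43, 0.903, -0.0], [-0.007, -0.004, -1.0]]
ft_force: [-3.6, 3.1, 29.1]
grip_width: 0.0174
grasp_force: 94.6
```

```bash
python3 -c "
from cell import manip
print(manip.close_job())"
```

```text
the job is handed in; nothing more can be done
None
```

The job is handed in: the core stands upright on the side desk, and the spindle is keyed into the hub and still held down by the robot at about 29 N, its flange on the hub as far as height, force and pictures show.

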